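# Put the short die head back in its case and shut the lid

### The job

Put the short eight-sided die head that stands on the bench back into the empty bay of the open case, set down upright on the bay floor (not dropped in), so that nothing stands above the rim. Then close the lid fully and let go.

Things in the scene. Friction and masses are not known exactly. Their poses are not given: they have to be found in the camera images.
- die_center (a point): Centre, half-way up, of the short die head on the bench, right of the case: solid 8-sided steel drum, 42 mm across flats, 40 high, 0.3 kg, dark cross on top. z up; x, y square to flats. Not to be confused with its neighbours, in any order, 90 mm or more between centres: an equally wide die head 85 high (too tall for the case), a round steel coupling (52 wide, 42 high, 38 hole), a white pipe tee.
- bay_floor (a point): Centre of the empty bay's floor, 5 mm above the bench. Bay 150 (x) by 102 mm (y) inside, 60 deep. Fixed open grey steel case, 160 (x) by 220 (y), rim 65 above the bench, 5 mm walls. A rim-high divider parts it in two equal bays; the empty one is on +y, nearer the robot, the other holds a like short die head. Frame: z up, +x to the hinge side (robot's left, within 15 deg), -x to the handle side.
- case_hinge (a point): Middle of the lid's hinge line, on the rim of the case, 65 mm above the bench; fixed, with the axes of bay_floor: the hinge runs along y, the case lies on its -x side. It is at x +80, y -54, z +60 mm from bay_floor. The bench is clear for 150 mm behind the open lid (+x side).
- lid (a joint): Lid angle a, rad: 0 shut on the rim, 1.57 upright, stop 2.0; starts 1.6 to 1.85, leaning away from the case. Flat grey plate, 160 mm from hinge to free edge, 220 wide, 8 thick, no handle. From the hinge its free edge lies along (-cos a, 0, sin a) in the case's axes. Stiff hinge (2 N at the edge): it stays where left, so push it over from its outer face, then press it down fully.
There are look-alikes about, which are no part of the job. What is shaped like the part that bears die_center but blue or orange is not meant.

How it is judged:
By the outcome, as a careful person would: the job done as asked, in the order asked, and still so for the second after the job is handed in, with the robot touching nothing.
It also fails if it takes over 54 s, if anything falls off the work surface, if the arm or the gripper's body presses on something with over 40 N, if the wrist force passes 120 N, or if a joint passes its speed limit or range.

### The arm

A 6-joint arm with a two-finger parallel gripper is mounted at the origin on the work surface. World frame = base frame: x ahead of the robot, y to its left, z up, the work surface at z = 0. Lengths are in m, angles in degrees, forces in N, time in s.
With the tool pointing down it reaches from about 0.35 to 1 m from the base axis. Payload 7.1 kg.
Tool frame: the origin (TCP) lies midway between the tips of the shut fingers; the grasp point (between the pads) lies 19 mm behind it (grasp_offset is the distance from the TCP to the grasp point, in m); z points along the fingers, y is the line along which they close (so a half turn about z gives the same grasp; the last joint's range is limited). The gripper opens to 85 mm and grips with 20 to 120 N. Pads are 22 mm wide; open, the fingers measure 114 mm over their backs; the gripper's body (76 mm by 85 mm) begins 54 mm behind the grasp point. The pads swing forward as they close: fully open they stand 13 mm farther back than shut.
Start: joints at [-64.859, 24.242, 93.386, -0, 62.372, -1.089], TCP at [0.276, -0.561, 0.231] pointing down, gripper open.
Joint ranges: [-172.04, 172.04], [-51.8, 120.97], [4.93, 147.93], [-75.15, 255.16], [6.16, 154.13], [-145.62, 145.62]. Speed limits (degrees/s): [136.94, 136.94, 172.46, 180, 180, 180].

### API

Orientations are given as a 3x3 rotation matrix whose columns are the frame's x, y, z axes.
In Python, from rig import * gives the robot as it stands.
- The arm moves only by the tool send_rows, never from a script. Its argument "moves" is a list of rows, each a list of 3 entries, a list of its own where there are three numbers: the shift along the tool's x, y, z in cm, then the turn about the tool's z in rad, then the closure in counts, from 0 (fully open) to 255 (shut). A call has 1 to 10 rows; each row is the pose to reach, as a shift and turn from the pose commanded when the call began, along the tool's axes at that moment; what a row does not reach only later rows make up. A row lasts 1/12 s, in which the tool goes at most 41.7 mm and 7.16 degrees, less where a joint would pass 70% of its speed; a pose out of reach is approached as far as the arm can. A call with a gripper value outside its range is refused whole. The fingers move at their own pace and stop on an object; "newtons" is the grip in N (left out, the last holds). Time passes only in rows, so rows that repeat a pose let the fingers close. It gives the time, the measured TCP pose, the force, the opening and the grip force at its end, in the units of the state.
- get_obs(): the state, without advancing time (a new reading comes with each control period).
- capture(name): name is "scene" or "top"; returns the picture (400x640x3 uint8, red, green, blue); there is no depth.
- get_calibration(name): a dict with "fovy" (degrees; the focal length in pixels is half the picture's height over the tangent of half this angle, whatever the lens; pixels are square), "cx", "cy" (the principal point, pixels), "rvec" (rotation vector, rad) and "tvec" (3), from world to camera coordinates, as OpenCV has them. Camera axes: x right, y down, z forward; pixel columns grow to the right and rows downward; lengths in m; the calibration is good to about 2 mm. A picture is of the moment at which its call begins. get_calibration takes no time and is no camera call.
- hand_in(): hands the job in; it is judged then, once.
The state is a dict: "t": time; "q": joint angles; "dq": joint speeds; "tau": joint torques, N m; "tcp_pos": TCP position; "orientation": TCP orientation; "contact_force": force on the tool from outside, world axes, zero at the start; "torque": the same for the moment, N m; "opening": opening from 0.0 (shut) to 1.0 (fully open); "grip_force": force on a finger pad.
Only numpy, scipy, OpenCV 4.12 (cv2) and the standard library are available. Lean on these libraries where they do the work, as an engineer would, in place of code of your own. Each camera call takes 0.05 s, during which the arm holds its last target. There are 200 camera calls.

## Working session

There is one attempt and no reset: what is moved stays moved. The work goes in short steps, Python scripts to look and compute and a tool call to move; the robot and the scene stay as the last step left them, time stands still between calls to the robot, and variables do not carry over. Pictures are saved under pics/ and viewed, at most 10 in all, crops included, and the job is handed in when it is done.

Besides the shell and the picture viewer there is one more tool, called as a command line: name --argument value ..., lists and objects as JSON in quotes. send_rows: Moves the arm, as the interface text tells. Its arguments: {"type":"object","properties":{"moves":{"type":"array"},"newtons":{"type":"number"}},"required":["moves"]}

```bash
mkdir -p pics; cat > h.py <<'E'
from rig import *
import numpy as np, cv2
def cam(n):
    c=get_calibration(n); f=200/np.tan(np.radians(c["fovy"])/2)
    K=np.array([[f,0,c["cx"]],[0,f,c["cy"]],[0,0,1.]])
    R=cv2.Rodrigues(np.array(c["rvec"],float))[0]; t=np.array(c["tvec"],float).ravel()
    return K,R,t,c
def ray(n,uv,z):
    K,R,t,c=cam(n); o=-R.T@t
    d=R.T@np.linalg.inv(K)@np.array([uv[0],uv[1],1.])
    return o+d*(z-o[2])/d[2]
def proj(n,p):
    K,R,t,c=cam(n); q=K@(R@np.asarray(p,float)+t); return q[:2]/q[2]
E
python3 - <<'E'
from h import *
for n in("scene","top"):
    im=capture(n); cv2.imwrite(f"pics/{n}0.png",im[...,::-1]); K,R,t,c=cam(n); print(n,c,(-R.T@t).round(3))
o=get_obs();print(o["t"],o["orientation"],o["tcp_pos"])
E
```

```text
scene {'fovy': 44.381909535674225, 'cx': 306.92912537357597, 'cy': 210.97580701417394, 'rvec': array([ 2.04179015,  1.38588735, -0.55894559]), 'tvec': array([-0.14017225, -0.29860033,  1.35313865])} [ 1.118 -0.28   0.783]
top {'fovy': 49.1341481501649, 'cx': 320.83756776072477, 'cy': 200.8754139367995, 'rvec': array([ 2.12196638, -2.12744678,  0.19812627]), 'tvec': array([-0.04323863,  0.48152523,  0.850009  ])} [ 0.317 -0.044  0.924]
0.1 [[ 8.97031654e-01  4.41965840e-01 -6.38753232e-04]
 [ 4.41966302e-01 -8.97030689e-01  1.31598134e-03]
 [ 8.63754602e-06 -1.46278432e-03 -9.99998930e-01]] [ 0.27602826 -0.56018254  0.23058664]
```

View pics/scene0.png

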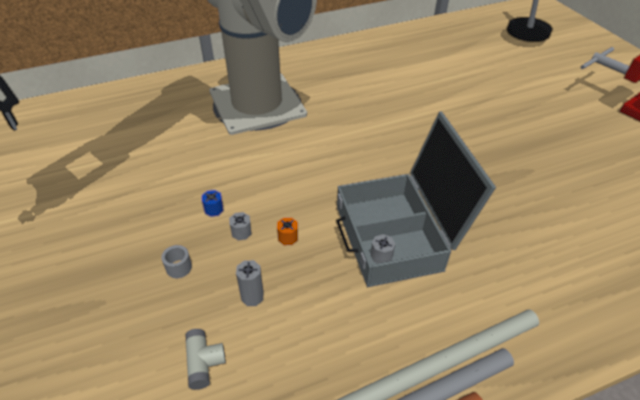

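View pics/top0.png

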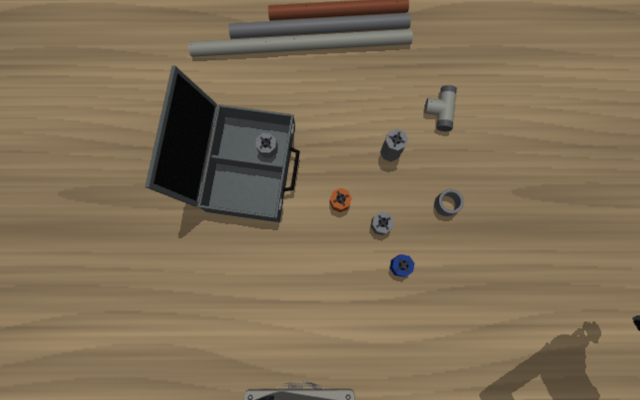

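The scene view shows the grey short die at (240,226) between the blue and orange look-alikes, with the tall one at (250,283). The case is at (395,230) with its lid leaning back. In the top view the die is at (382,223) and the case rim corners are near (217,106), (294,116), (280,218) and (201,206).

```bash
python3 - <<'E'
from h import *
im=cv2.imread("pics/top0.png")
c=cv2.resize(im[60:280,140:420],None,fx=2.7,fy=2.7,interpolation=cv2.INTER_CUBIC); cv2.imwrite("pics/topc.png",c)
for n,uv in(("top",(382.5,222.5)),("scene",(240,219))): print(n,ray(n,uv,.04).round(4))
P=[ray("top",p,.065) for p in((217,106),(294,116),(280,218),(201,206))]
print(np.round(P,4),[np.linalg.norm(P[i]-P[i-1]).round(4) for i in range(4)])
E
```

```text
top [ 0.4372 -0.17    0.04  ]
scene [ 0.4378 -0.1681  0.04  ]
[[0.6791 0.1712 0.065 ]
 [0.6568 0.0107 0.065 ]
 [0.4433 0.0366 0.065 ]
 [0.4678 0.1944 0.065 ]] [np.float64(0.2126), np.float64(0.1621), np.float64(0.2151), np.float64(0.1597)]
```

View pics/topc.png

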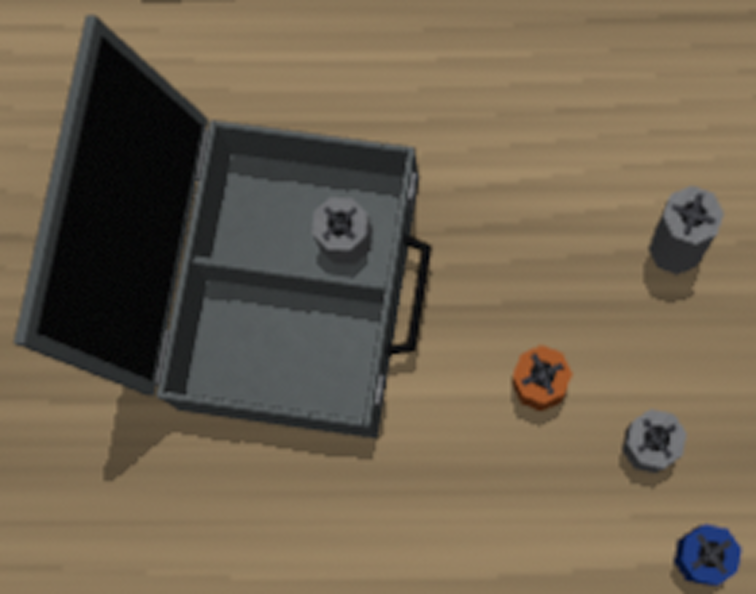

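The crop shows the rim corners more clearly: about (210,122), (412,150), (366,425) and (163,395) in crop pixels. The grey die top is at (656,440), with the orange die at (542,377) and the blue one at (708,555).

```bash
cat >> h.py <<'E'
def todie(p,yawdeg=None):
    """shift (cm, tool axes) and turn to put TCP at p with tool y along yaw (mod 180)"""
    o=get_obs(); R=np.array(o["orientation"]); s=R.T@(np.array(p)-o["tcp_pos"])*100
    th=None
    if yawdeg is not None:
        y=np.degrees(np.arctan2(R[1,1],R[0,1])); th=-np.radians((yawdeg-y+90)%180-90)
    print("shift",s.round(2),"turn",th,"q6",np.round(o["q"][5],1))
E
python3 - <<'E'
from h import *
im=cv2.imread("pics/top0.png")
# die top: bright low-saturation
hsv=cv2.cvtColor(im,cv2.COLOR_BGR2HSV)
x0,y0=364,205; r=hsv[y0:y0+40,x0:x0+38]; m=((r[...,1]<60)&(r[...,2]>95)).astype(np.uint8)
n,l,s,c=cv2.connectedComponentsWithStats(cv2.morphologyEx(m,cv2.MORPH_CLOSE,np.ones((7,7))))
k=1+s[1:,4].argmax(); cn=cv2.findContours((l==k).astype(np.uint8),0,2)[0][0].reshape(-1,2)+[x0,y0]
W=np.array([ray("top",p,.04)[:2] for p in cn]); 
print("die",ray("top",c[k]+[x0,y0],.04),s[k],np.ptp(W,axis=0))
for a in range(-22,68,5):
    u=np.radians([a,a+90]); d=np.stack([np.cos(u),np.sin(u)]); print(a,(np.ptp(W@d,axis=0)*1000).round(1),end=' ')
# case rectangle
C=np.array([ray("top",(140+x/2.7,60+y/2.7),.065)[:2] for x,y in((210,122),(412,150),(366,425),(163,395))])
L=np.array([[80,-110],[-80,-110],[-80,110],[80,110]])/1000.
A=C-C.mean(0);U,S,V=np.linalg.svd(L.T@A); R=(U@V).T
ctr=C.mean(0); print("\nctr",ctr,"R",R.round(4),np.linalg.det(R),"yaw x",np.degrees(np.arctan2(R[1,0],R[0,0])),"res mm",((L@R.T+ctr-C)*1000).round(1))
bay=ctr+R@[0,.054];h=ctr+R@[.08,0];print("bay",bay,"hinge",h)
# lid angle: free-edge corners on the near/far ends (crop px)
for a in np.arange(1.6,1.9,.05):
    print(round(a,2),[((proj("top",np.r_[h+R@np.array([-.16*np.cos(a),y]),.065+.16*np.sin(a)])-[140,60])*2.7).round(0) for y in(-.11,.11)],[proj("scene",np.r_[h+R@np.array([-.16*np.cos(a),y]),.065+.16*np.sin(a)]).round(0) for y in(-.11,.11)])
E
```

```text
die [ 0.43896497 -0.17158451  0.04      ] [  9   6  21  22 264] [0.04319004 0.04106377]
-22 [42.3 42.6] -17 [41.8 42.3] -12 [41.7 42.1] -7 [42.5 41.6] -2 [43.  40.8] 3 [43.6 41.5] 8 [44.  42.1] 13 [44.1 42.3] 18 [43.8 42.2] 23 [43.2 41.8] 28 [42.7 41.7] 33 [42.7 42. ] 38 [42.9 42.4] 43 [42.9 42.5] 48 [43.3 43. ] 53 [43.6 43.2] 58 [43.6 43.1] 63 [43.3 42.6] 
ctr [0.56260141 0.10610823] R [[ 0.139  -0.9903]
 [ 0.9903  0.139 ]] 0.9999999999999997 yaw x 82.00859241938066 res mm [[ 1.7  0.4]
 [ 2.7 -2. ]
 [-1.9 -3.3]
 [-2.4  5. ]]
bay [0.50912581 0.11361556] hinge [0.57372338 0.18533135]
1.6 [array([145.,  19.]), array([ 76., 352.])] [array([473., 188.]), array([421., 110.])]
1.65 [array([132.,  17.]), array([ 63., 351.])] [array([478., 187.]), array([425., 110.])]
1.7 [array([121.,  16.]), array([ 50., 349.])] [array([482., 187.]), array([429., 110.])]
1.75 [array([109.,  16.]), array([ 38., 348.])] [array([487., 187.]), array([432., 110.])]
1.8 [array([98., 15.]), array([ 27., 347.])] [array([491., 186.]), array([436., 110.])]
1.85 [array([87., 15.]), array([ 16., 346.])] [array([495., 187.]), array([439., 110.])]
```

```bash
python3 -c "
from h import *
todie([.438,-.1700,.12],77)"
```

```text
shift [ 31.77 -27.83  11.1 ] turn 0.684682317474666 q6 -1.1
```

send_rows --moves '[[[31.8,-27.8,8],0.685,60],[[31.8,-27.8,8],0.685,60],[[31.8,-27.8,8],0.685,60],[[31.8,-27.8,8],0.685,60],[[31.8,-27.8,8],0.685,60],[[31.8,-27.8,8],0.685,60],[[31.8,-27.8,8],0.685,60],[[31.8,-27.8,8],0.685,60],[[31.8,-27.8,8],0.685,60],[[31.8,-27.8,8],0.685,60]]' --newtons 50

```text
t: 0.93
tcp_pos: [0.4323, -0.1846, 0.1542]
orientation: [[0.974, -0.226, -0.0], [-0.226, -0.974, 0.0], [-0.0, -0.0, -1.0]]
contact_force: [0.5, 0.6, -0.2]
opening: 0.766
grip_force: 0.0
```

```bash
python3 - <<'E'
from h import *
o=get_obs();print(o["t"],o["tcp_pos"],o["opening"]);todie([.438,-.170,.12],77)
im=capture("scene");cv2.imwrite("pics/s1.png",cv2.resize(im[120:320,130:430,::-1],None,fx=2.6,fy=2.6))
E
```

```text
0.9333 [ 0.43226172 -0.1845973   0.15416769] 0.7661454159716498
shift [ 0.23 -1.55  3.42] turn -0.0006953995533364346 q6 78.5
```

View pics/s1.png

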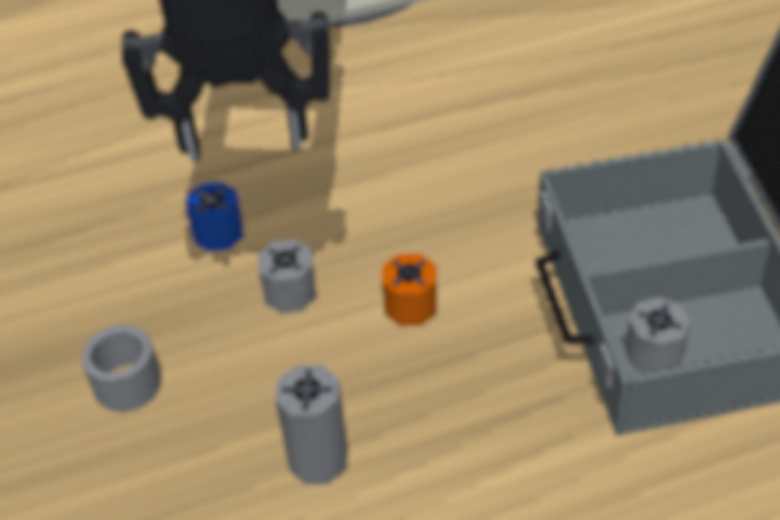

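The picture shows the gripper at crop (235,110), above and just short of the grey die at (287,270). The bench around it is clear.

send_rows --moves '[[[0.2,-1.5,3],0,60],[[0.2,-1.5,5],0,60],[[0.2,-1.5,5],0,60],[[0.2,-1.5,5],0,60]]'

```text
t: 1.32
tcp_pos: [0.4366, -0.1719, 0.1039]
orientation: [[0.974, -0.225, -0.003], [-0.225, -0.974, 0.001], [-0.003, -0.0, -1.0]]
contact_force: [-0.1, -0.6, 0.6]
opening: 0.771
grip_force: 0.0
```

```bash
python3 -c "
from h import *
todie([.438,-.1700,.006],77)"
```

```text
shift [ 0.12 -0.21  9.79] turn 0.0002747839182420404 q6 80.0
```

send_rows --moves '[[[0.1,-0.2,2.5],0,60],[[0.1,-0.2,5],0,60],[[0.1,-0.2,7],0,60],[[0.1,-0.2,8.8],0,60],[[0.1,-0.2,9.7],0,60],[[0.1,-0.2,9.7],0,60],[[0.1,-0.2,9.7],0,60]]'

```text
t: 1.9
tcp_pos: [0.4392, -0.1713, 0.0083]
orientation: [[0.974, -0.226, 0.0], [-0.226, -0.974, -0.0], [0.001, 0.0, -1.0]]
contact_force: [-0.0, -0.4, -0.2]
opening: 0.768
grip_force: 0.0
```

send_rows --moves '[[[0,0,0],0,255],[[0,0,0],0,255],[[0,0,0],0,255],[[0,0,0],0,255],[[0,0,0],0,255],[[0,0,0],0,255],[[0,0,0],0,255],[[0,0,0],0,255]]' --newtons 50

```text
t: 2.57
tcp_pos: [0.4397, -0.1712, 0.0091]
orientation: [[0.974, -0.225, 0.002], [-0.225, -0.974, -0.001], [0.002, 0.001, -1.0]]
contact_force: [-1.6, -1.8, 5.8]
opening: 0.515
grip_force: 50.2
```

send_rows --moves '[[[0,0,-1],0,255],[[0,0,-4],0,255],[[0,0,-8],0,255],[[0,0,-12],0,255],[[0,0,-14],0,255],[[0,0,-14],0,255]]'

```text
t: 3.07
tcp_pos: [0.4416, -0.1717, 0.153]
orientation: [[0.974, -0.225, 0.009], [-0.225, -0.974, -0.004], [0.009, 0.002, -1.0]]
contact_force: [1.0, -0.1, -3.7]
opening: 0.515
grip_force: 52.5
```

```bash
python3 -c "
from h import *
o=get_obs();print(o['opening'],o['grip_force'],o['contact_force']);todie([.509,.1136,.148],82)"
```

```text
0.5150900430344042 52.452428340911865 [ 0.97701344 -0.10640072 -3.65391894]
shift [  0.14 -29.32   0.45] turn -0.08745071970859401 q6 80.3
```

send_rows --moves '[[[0.1,-3,0],0,255],[[0.1,-7,0],-0.03,255],[[0.1,-11,0],-0.06,255],[[0.1,-15,0],-0.087,255],[[0.1,-19,0],-0.087,255],[[0.1,-23,0],-0.087,255],[[0.1,-26,0],-0.087,255],[[0.1,-28.5,0],-0.087,255],[[0.1,-29.3,0],-0.087,255],[[0.1,-29.3,0],-0.087,255]]'

```text
t: 3.9
tcp_pos: [0.5054, 0.1163, 0.1469]
orientation: [[0.991, -0.137, -0.001], [-0.137, -0.991, -0.0], [-0.001, 0.0, -1.0]]
contact_force: [-1.2, -0.6, -2.3]
opening: 0.52
grip_force: 52.6
```

```bash
python3 - <<'E'
from h import *
ims=[cv2.resize(capture("top")[60:260,130:330,::-1],None,fx=2,fy=2),cv2.resize(capture("scene")[80:280,300:500,::-1],None,fx=2,fy=2)]
cv2.imwrite("pics/b2.png",np.hstack(ims))
todie([.509,.1136,.08],82)
E
```

```text
shift [ 0.44 -0.02  6.69] turn 0.0001464883445844868 q6 109.4
```

View pics/b2.png

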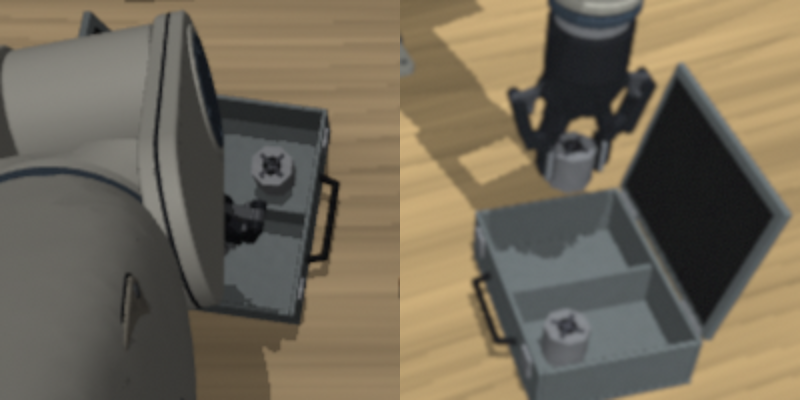

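The left half shows the arm's upper links, seen from above, covering the near part of the case. The right half shows the die held upright over the empty bay, with the lid on its right. I'll check the whole arm's clearance to the lid before going down.

```bash
python3 - <<'E'
from h import *
cv2.imwrite("pics/s3.png",capture("scene")[...,::-1]); print(np.round(get_obs()["q"],1))
E
```

```text
[ 11.4  22.3 110.3  -0.   47.5 109.4]
```

View pics/s3.png

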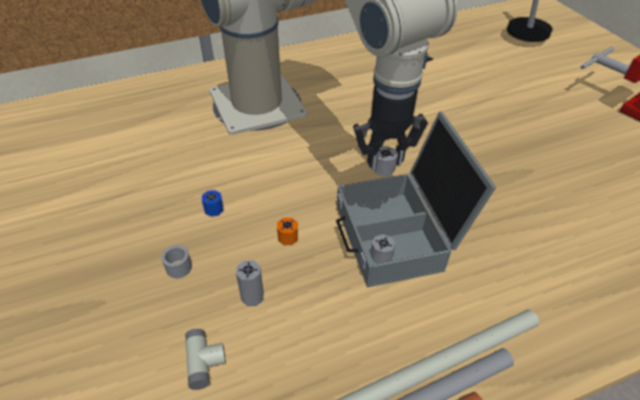

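The full scene view shows the wrist housing at about (400,25), with its lower edge near row 50. The lid tip is at (440,115) and the die is over the empty bay.

```bash
python3 - <<'E'
from h import *
for z in(.147,.25,.3,.35,.4,.45): print(z,[proj("scene",[.505,.1163+d,z]).round(0) for d in(-.06,0,.07)])
E
```

```text
0.147 [array([357., 173.]), array([385., 165.]), array([416., 156.])]
0.25 [array([361., 130.]), array([391., 122.]), array([425., 113.])]
0.3 [array([363., 106.]), array([394.,  98.]), array([430.,  89.])]
0.35 [array([365.,  80.]), array([398.,  72.]), array([435.,  64.])]
0.4 [array([367.,  51.]), array([402.,  44.]), array([441.,  35.])]
0.45 [array([370.,  20.]), array([406.,  12.]), array([447.,   4.])]
```

send_rows --moves '[[[0.4,0,2],0,255],[[0.4,0,5],0,255],[[0.4,0,8],0,255],[[0.4,0,10],0,255],[[0.4,0,11],0,255],[[0.4,0,12],0,255],[[0.4,0,12.5],0,255],[[0.4,0,12.5],0,255],[[0.4,0,12.5],0,255]]'

```text
t: 4.8
tcp_pos: [0.5103, 0.1139, 0.0232]
orientation: [[0.99, -0.14, 0.001], [-0.14, -0.99, 0.0], [0.001, -0.0, -1.0]]
contact_force: [0.2, 0.1, -2.6]
opening: 0.519
grip_force: 52.8
```

send_rows --moves '[[[0,0,0.3],0,255],[[0,0,0.5],0,255],[[0,0,0.7],0,255],[[0,0,0.8],0,255],[[0,0,0.8],0,255],[[0,0,0.8],0,255]]'

```text
t: 5.3
tcp_pos: [0.5097, 0.1141, 0.0146]
orientation: [[0.99, -0.14, 0.0], [-0.14, -0.99, -0.0], [0.0, 0.0, -1.0]]
contact_force: [-0.6, -0.3, -3.4]
opening: 0.519
grip_force: 52.8
```

send_rows --moves '[[[0,0,0.05],0,255],[[0,0,0.1],0,255],[[0,0,0.1],0,255],[[0,0,0.1],0,255]]'

```text
t: 5.63
tcp_pos: [0.5098, 0.1141, 0.0141]
orientation: [[0.99, -0.14, 0.0], [-0.14, -0.99, 0.0], [0.0, -0.0, -1.0]]
contact_force: [-3.5, -0.2, 6.6]
opening: 0.515
grip_force: 53.7
```

send_rows --moves '[[[0,0,0],0,100],[[0,0,0],0,60],[[0,0,0],0,60],[[0,0,0],0,60],[[0,0,0],0,60],[[0,0,0],0,60]]'

```text
t: 6.13
tcp_pos: [0.5098, 0.1141, 0.0135]
orientation: [[0.99, -0.14, 0.0], [-0.14, -0.99, -0.0], [0.0, 0.0, -1.0]]
contact_force: [-0.1, 0.7, -0.4]
opening: 0.763
grip_force: 0.0
```

send_rows --moves '[[[0,0,-1],0,60],[[0,0,-3],0,60],[[0,0,-6],0,60],[[0,0,-10],0,60],[[0,0,-14],0,60],[[0,0,-18],0,60],[[0,0,-22],0,60],[[0,0,-25],0,255],[[0,0,-27],0,255],[[0,0,-27],0,255]]'

```text
t: 6.97
tcp_pos: [0.512, 0.1145, 0.2894]
orientation: [[0.99, -0.14, 0.009], [-0.14, -0.99, 0.002], [0.009, -0.003, -1.0]]
contact_force: [0.3, 0.8, -0.1]
opening: 0.348
grip_force: 0.0
```

```bash
python3 - <<'E'
from h import *
im=capture("scene"); cv2.imwrite("pics/s4.png",cv2.resize(im[80:300,320:520,::-1],None,fx=2.6,fy=2.6))
todie([.588,.284,.289],82)
E
```

```text
shift [  5.27 -17.88  -0.17] turn -0.0005663907166511525 q6 109.3
```

View pics/s4.png

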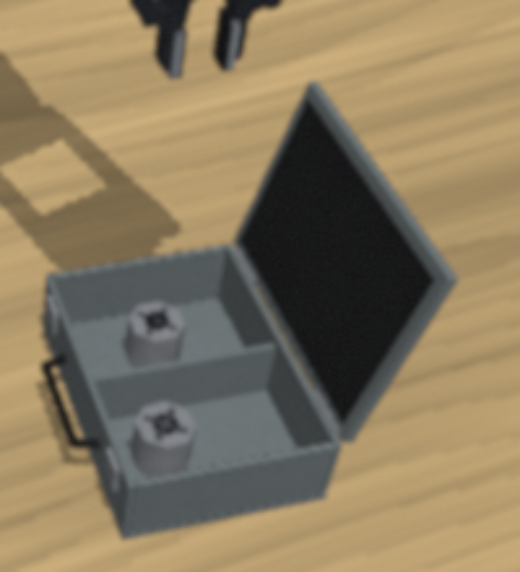

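The die stands upright in the bay, at crop (155,330). The lid is still open, with its tip at (313,85). Next I'll move behind the lid.

send_rows --moves '[[[1,-3,0],0,255],[[2,-7,0],0,255],[[3,-11,0],0,255],[[4.5,-15,0],0,255],[[5.3,-17.9,0],0,255],[[5.3,-17.9,0],0,255],[[5.3,-17.9,3],0,255],[[5.3,-17.9,7],0,255],[[5.3,-17.9,11],0,255],[[5.3,-17.9,11.5],0,255]]'

```text
t: 7.85
tcp_pos: [0.5818, 0.2812, 0.1601]
orientation: [[0.99, -0.14, -0.013], [-0.14, -0.99, -0.006], [-0.012, 0.008, -1.0]]
contact_force: [-1.3, -0.6, -0.5]
opening: 0.003
grip_force: 0.0
```

```bash
cat >> h.py <<'E'
Rc=np.array([[.139,-.9903],[.9903,.139]]); hg=np.array([.5737,.1853])
def case():
    o=get_obs(); p=np.array(o["tcp_pos"]); x=Rc.T@(p[:2]-hg); print("t",round(o["t"],2),"case mm",(x*1000).round(1),"z",round((p[2]-.065)*1000,1),"F",np.round(o["contact_force"],1),"op",round(o["opening"],2))
E
python3 -c "
from h import *
case()"
```

```text
t 7.85 case mm [96.1  5.3] z 95.1 F [-1.3 -0.6 -0.5] op 0.0
```

send_rows --moves '[[[0,1.5,-1.2],0,255],[[0,3,-1.2],0,255],[[0,4.2,-1.2],0,255],[[0,5.4,-1.2],0,255],[[0,6.4,-1.2],0,255],[[0,7.4,-1.2],0,255],[[0,7.4,-1.2],0,255]]'

```text
t: 8.43
tcp_pos: [0.5778, 0.2104, 0.1868]
orientation: [[0.99, -0.142, 0.005], [-0.142, -0.99, 0.004], [0.004, -0.004, -1.0]]
contact_force: [-12.5, 2.1, 32.3]
opening: -0.001
grip_force: 16.8
```

```bash
python3 - <<'E'
from h import *
case()
for a in np.arange(1.5,-.01,-.1): print(round(a,1),np.round([-115*np.cos(a)+8*np.sin(a)+12,115*np.sin(a)+8*np.cos(a)],0),end=' ')
im=capture("scene"); cv2.imwrite("pics/s5.png",cv2.resize(im[40:300,300:540,::-1],None,fx=2,fy=2))
E
```

```text
t 8.43 case mm [25.5 -0.6] z 121.8 F [-12.5   2.1  32.3] op -0.0
1.5 [ 12. 115.] 1.4 [  0. 115.] 1.3 [-11. 113.] 1.2 [-22. 110.] 1.1 [-33. 106.] 1.0 [-43. 101.] 0.9 [-53.  95.] 0.8 [-62.  88.] 0.7 [-71.  80.] 0.6 [-78.  72.] 0.5 [-85.  62.] 0.4 [-91.  52.] 0.3 [-95.  42.] 0.2 [-99.  31.] 0.1 [-102.   19.] -0.0 [-103.    8.]
```

View pics/s5.png

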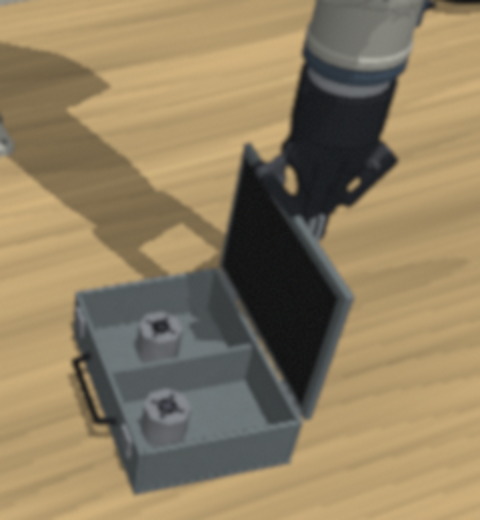

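The lid is nearly upright, with its tip at crop (250,150). The gripper's wide linkage is resting on the lid edge near (285,180), which explains the 32 N. I'll rise, back off, and turn the gripper a quarter turn so its narrow side faces the lid.

send_rows --moves '[[[0,-0.5,-1.5],0,255],[[0,-1.5,-4],0,255],[[0,-3,-6],-0.1,255],[[0,-5,-6],-0.22,255],[[0,-5,-6],-0.34,255],[[0,-5,-6],-0.46,255],[[0,-5,-6],-0.58,255],[[0,-5,-6],-0.7,255],[[0,-5,-6],-0.82,255],[[0,-5,-6],-0.94,255]]'

```text
t: 9.32
tcp_pos: [0.584, 0.2592, 0.2418]
orientation: [[0.693, 0.721, 0.001], [0.721, -0.693, 0.0], [0.001, 0.001, -1.0]]
contact_force: [-0.3, -0.2, -0.4]
opening: 0.0
grip_force: 0.0
```

send_rows --moves '[[[0,0,0],-0.12,255],[[0,0,0],-0.24,255],[[0,0,0],-0.36,255],[[0,0,0],-0.48,255],[[0,0,0],-0.6,255],[[0,0,0],-0.63,255],[[0,0,0],-0.63,255]]'

```text
t: 9.9
tcp_pos: [0.584, 0.2592, 0.2417]
orientation: [[0.14, 0.99, 0.001], [0.99, -0.14, 0.0], [0.001, 0.001, -1.0]]
contact_force: [-0.2, -0.3, 0.3]
opening: -0.001
grip_force: 0.0
```

```bash
python3 - <<'E'
from h import *
case(); print(get_obs()["orientation"].round(3), get_obs()["q"][5])
E
```

```text
t 9.9 case mm [74.7  0. ] z 176.7 F [-0.2 -0.3  0.3] op -0.0
[[ 0.14   0.99   0.001]
 [ 0.99  -0.14   0.   ]
 [ 0.001  0.001 -1.   ]] 30.9378820010731
```

send_rows --moves '[[[0,0,2],0,255],[[0,0,4],0,255],[[0,0,4.7],0,255],[[-1.5,0,4.7],0,255],[[-3,0,4.7],0,255],[[-4.5,0,4.7],0,255],[[-5.5,0,4.7],0,255],[[-5.5,0,4.7],0,255]]'

```text
t: 10.57
tcp_pos: [0.5763, 0.2032, 0.1947]
orientation: [[0.143, 0.99, 0.001], [0.99, -0.143, 0.0], [0.0, 0.001, -1.0]]
contact_force: [0.8, 0.2, -0.4]
opening: -0.003
grip_force: 0.0
```

```bash
python3 - <<'E'
from h import *
case()
for a in np.arange(1.5,-.01,-.1): print(round(a,1),np.round([-130*np.cos(a)+8*np.sin(a)+11,130*np.sin(a)+8*np.cos(a)],0),end=' ')
E
```

```text
t 10.57 case mm [18.1 -0. ] z 129.7 F [ 0.8  0.2 -0.4] op -0.0
1.5 [ 10. 130.] 1.4 [ -3. 129.] 1.3 [-16. 127.] 1.2 [-29. 124.] 1.1 [-41. 119.] 1.0 [-53. 114.] 0.9 [-64. 107.] 0.8 [-74.  99.] 0.7 [-83.  90.] 0.6 [-92.  80.] 0.5 [-99.  69.] 0.4 [-106.   58.] 0.3 [-111.   46.] 0.2 [-115.   34.] 0.1 [-118.   21.] -0.0 [-119.    8.]
```

send_rows --moves '[[[-1,0,0],0,255],[[-2.1,0,0.1],0,255],[[-3.4,0,0.3],0,255],[[-4.7,0,0.6],0,255],[[-5.9,0,1.1],0,255],[[-7.1,0,1.6],0,255],[[-8.2,0,2.3],0,255],[[-9.2,0,3.1],0,255],[[-9.2,0,3.1],0,255]]'

```text
t: 11.32
tcp_pos: [0.5614, 0.1123, 0.1602]
orientation: [[0.142, 0.99, -0.004], [0.99, -0.142, -0.001], [-0.002, -0.004, -1.0]]
contact_force: [-0.7, 0.2, -0.0]
opening: 0.002
grip_force: 0.0
```

```bash
python3 - <<'E'
from h import *
case()
im=capture("scene"); cv2.imwrite("pics/s6.png",cv2.resize(im[40:300,300:540,::-1],None,fx=2,fy=2))
E
```

```text
t 11.32 case mm [-74.1   2.1] z 95.2 F [-0.7  0.2 -0. ] op 0.0
```

View pics/s6.png

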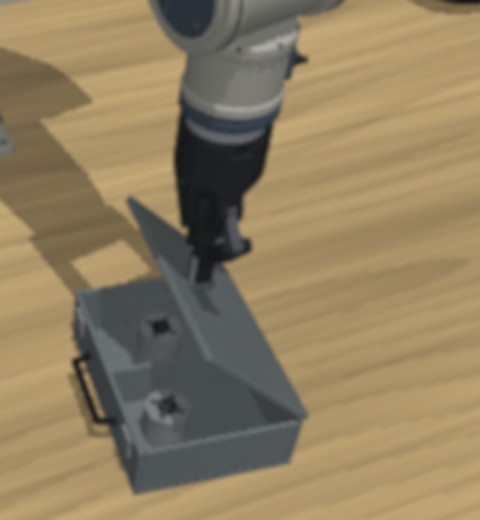

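The lid has swung over to about 0.8 rad, with the closed fingertips on its outer face at crop (205,285). I'll carry on down.

send_rows --moves '[[[-0.9,0,0.9],0,255],[[-1.8,0,1.9],0,255],[[-2.5,0,3],0,255],[[-3.2,0,4.1],0,255],[[-3.7,0,5.3],0,255],[[-4.1,0,6.5],0,255],[[-4.4,0,7.5],0,255],[[-4.5,0,8.3],0,255],[[-4.5,0,8.5],0,255],[[-4.5,0,8.5],0,255]]'

```text
t: 12.2
tcp_pos: [0.5563, 0.07, 0.0766]
orientation: [[0.141, 0.99, -0.002], [0.99, -0.141, -0.0], [-0.0, -0.002, -1.0]]
contact_force: [-0.1, -0.3, -0.1]
opening: 0.001
grip_force: 0.0
```

```bash
python3 - <<'E'
from h import *
case()
E
```

```text
t 12.2 case mm [-116.6    1.2] z 11.6 F [-0.1 -0.3 -0.1] op 0.0
```

send_rows --moves '[[[0,0,0.1],0,255],[[0,0,0.2],0,255],[[0,0,0.3],0,255],[[0,0,0.4],0,255],[[0,0,0.4],0,255],[[0,0,0.4],0,255]]'

```text
t: 12.7
tcp_pos: [0.5571, 0.0702, 0.0738]
orientation: [[0.14, 0.99, 0.001], [0.99, -0.14, 0.0], [0.0, 0.001, -1.0]]
contact_force: [-0.1, 0.9, 1.1]
opening: 0.0
grip_force: 0.3
```

send_rows --moves '[[[0,0,0.05],0,255],[[0,0,0.1],0,255],[[0,0,0.15],0,255],[[0,0,0.2],0,255],[[0,0,0.2],0,255],[[0,0,0.2],0,255]]'

```text
t: 13.2
tcp_pos: [0.5572, 0.0701, 0.0734]
orientation: [[0.141, 0.99, 0.001], [0.99, -0.141, 0.0], [0.0, 0.001, -1.0]]
contact_force: [-5.8, -0.7, 18.4]
opening: -0.004
grip_force: 9.3
```

send_rows --moves '[[[0,0,-0.5],0,255],[[0,0,-2],0,255],[[0,0,-6],0,255],[[0,0,-10],0,255],[[0,0,-14],0,255],[[0,0,-18],0,255],[[0,0,-18],0,255],[[0,0,-18],0,255]]'

```text
t: 13.87
tcp_pos: [0.5584, 0.0702, 0.2543]
orientation: [[0.141, 0.99, 0.006], [0.99, -0.141, 0.001], [0.001, 0.006, -1.0]]
contact_force: [-0.3, -0.1, -1.1]
opening: 0.002
grip_force: 0.0
```

```bash
python3 - <<'E'
from h import *
case()
im=capture("scene"); cv2.imwrite("pics/s7.png",cv2.resize(im[100:320,300:500,::-1],None,fx=2.7,fy=2.7))
E
```

```text
t 13.87 case mm [-116.1   -0.8] z 189.3 F [-0.3 -0.1 -1.1] op 0.0
```

View pics/s7.png

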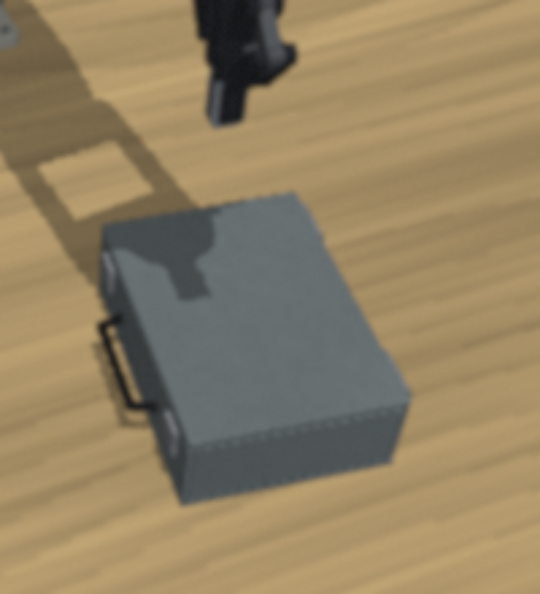

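The picture shows the lid flat on the rim across the whole case, crop (105,225) to (410,395). The gripper is clear above it.

```bash
python3 -c "
from rig import *
print(hand_in())"
```

```text
the job is handed in; nothing more can be done
None
```

The short grey die head stands upright on the floor of the empty bay, and the lid is pressed fully shut with the arm clear; I handed the job in at about 14 s (the gripper did lean on the lid edge once, reading 32 N against the 40 N limit, before I backed off and turned it).

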